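# Sort the pile of repaired padlocks onto their mats

## Task

Take the pile of padlocks apart from the top down, one piece at a time, and lay each padlock flat in the middle of the mat of its own colour, the same way up as it lies in the pile (which way its shackle points does not matter). When the orange case underneath is empty, lay it lengthwise and square in the middle of the long black mat. Set everything down gently without dropping it, and let go of it all.

Things in the scene. Friction and masses are not known exactly. Their poses are not given: they have to be found in the camera images.
- red_padlock: LARGE red padlock lying flat: red body 56 (own x) x 52 (own y) x 24 mm thick, steel shackle 8 mm thick projecting 34 mm beyond the body on own +x. 0.2-0.3 kg. Origin: centre of the body's underside (shackle not counted); z up. Starts on the orange case with a small padlock on top of it. Take it across the 52 mm width (fingers closing along own y).
- blue_padlock: LARGE blue padlock lying flat: blue body 56 (own x) x 52 (own y) x 24 mm thick, steel shackle 8 mm thick projecting 34 mm beyond the body on own +x. 0.2-0.3 kg. Origin: centre of the body's underside (shackle not counted); z up. Starts on the orange case with a small padlock on top of it. Take it across the 52 mm width (fingers closing along own y).
- yellow_padlock: SMALL yellow padlock lying flat: yellow body 42 (own x) x 36 (own y) x 20 mm thick, steel shackle 6 mm thick projecting 26 mm beyond the body on own +x. 0.1-0.15 kg. Origin: centre of the body's underside (shackle not counted); z up. Starts on top of one of the large padlocks. Take it across the 36 mm width (fingers closing along own y).
- green_padlock: SMALL green padlock lying flat: green body 42 (own x) x 36 (own y) x 20 mm thick, steel shackle 6 mm thick projecting 26 mm beyond the body on own +x. 0.1-0.15 kg. Origin: centre of the body's underside (shackle not counted); z up. Starts on top of one of the large padlocks. Take it across the 36 mm width (fingers closing along own y).
- case: long flat rigid orange plastic case, latched shut, 58 (own x) x 220 (own y) x 30 mm high, 0.3-0.45 kg, bottom of the pile, on the bench. The large padlocks lie side by side on it, each about 58 mm from its middle along its length. Origin: centre of its underside; z up. Once empty, take it across the 58 mm width at its middle.
- red_mat: flat square red mat, 90 x 90 x 3 mm, fixed to the bench, place of the red padlock. Origin: centre of its underside, on the bench; the top is 3 mm higher.
- blue_mat: flat square blue mat, 90 x 90 x 3 mm, fixed to the bench, place of the blue padlock. Origin: centre of its underside, on the bench; the top is 3 mm higher.
- yellow_mat: flat square yellow mat, 90 x 90 x 3 mm, fixed to the bench, place of the yellow padlock. Origin: centre of its underside, on the bench; the top is 3 mm higher.
- green_mat: flat square green mat, 90 x 90 x 3 mm, fixed to the bench, place of the green padlock. Origin: centre of its underside, on the bench; the top is 3 mm higher.
- long_mat: flat black rubber mat, 80 (own x) x 240 (own y) x 3 mm, fixed to the bench, place of the orange case. Origin: centre of its underside, on the bench; the top is 3 mm higher.
There are look-alikes about, which are no part of the job. There is more than one size of the green_padlock; the one meant has the size given above.

How it is judged (in metres and radians):
At the end, for the whole second after the job is handed in: Each padlock lies flat (within 0.1 rad), right way up, on the mat of its own colour, the centre of its body within 15 mm of the mat's centre; the case lies flat on the long black mat, centre within 15 mm and lengthwise within 0.15 rad (either end first); all at rest and released (horizontal distance between yellow_padlock and yellow_mat below 0.015 m and angle between each of yellow_padlock, green_padlock, red_padlock, blue_padlock, case's own z axis and vertical below 0.1 rad and z of yellow_padlock in the frame of yellow_mat between 0.001 and 0.006 m and linear speed of each of yellow_padlock, green_padlock, red_padlock, blue_padlock, case below 0.01 m/s and angular speed of each of yellow_padlock, green_padlock, red_padlock, blue_padlock, case below 0.1 rad/s and contact force between the fingers and yellow_padlock below 0.05 N and horizontal distance between green_padlock and green_mat below 0.015 m and z of green_padlock in the frame of green_mat between 0.001 and 0.006 m and contact force between the fingers and green_padlock below 0.05 N and horizontal distance between red_padlock and red_mat below 0.015 m and z of red_padlock in the frame of red_mat between 0.001 and 0.006 m and contact force between the fingers and red_padlock below 0.05 N and horizontal distance between blue_padlock and blue_mat below 0.015 m and z of blue_padlock in the frame of blue_mat between 0.001 and 0.006 m and contact force between the fingers and blue_padlock below 0.05 N and horizontal distance between case and long_mat below 0.015 m and z of case in the frame of long_mat between 0.001 and 0.006 m and contact force between the fingers and case below 0.05 N and angle between the y axis of case and the y axis of long_mat, either way round below 0.15 rad); the robot touches nothing.
It fails at once if a padlock or the case is dropped: it falls free, touching nothing, at over 0.7 m/s (a drop of about 25 mm) ((linear speed of yellow_padlock above 0.7 m/s and contact force between anything else and yellow_padlock below 0.01 N) or (linear speed of green_padlock above 0.7 m/s and contact force between anything else and green_padlock below 0.01 N) or (linear speed of red_padlock above 0.7 m/s and contact force between anything else and red_padlock below 0.01 N) or (linear speed of blue_padlock above 0.7 m/s and contact force between anything else and blue_padlock below 0.01 N) or (linear speed of case above 0.7 m/s and contact force between anything else and case below 0.01 N)).
It fails at once if more than one piece is moved at a time: a large padlock or the case has been moved over 40 mm with a padlock still on it ((distance of red_padlock from where it was at the start of the episode above 0.04 m and contact force between red_padlock and yellow_padlock above 0.2 N) or (distance of red_padlock from where it was at the start of the episode above 0.04 m and contact force between red_padlock and green_padlock above 0.2 N) or (distance of blue_padlock from where it was at the start of the episode above 0.04 m and contact force between blue_padlock and yellow_padlock above 0.2 N) or (distance of blue_padlock from where it was at the start of the episode above 0.04 m and contact force between blue_padlock and green_padlock above 0.2 N) or (distance of case from where it was at the start of the episode above 0.04 m and contact force between case and yellow_padlock above 0.2 N) or (distance of case from where it was at the start of the episode above 0.04 m and contact force between case and green_padlock above 0.2 N) or (distance of case from where it was at the start of the episode above 0.04 m and contact force between case and red_padlock above 0.2 N) or (distance of case from where it was at the start of the episode above 0.04 m and contact force between case and blue_padlock above 0.2 N)).
It also fails if it takes over 133 s, if anything falls off the work surface, if the arm or the gripper's body presses on something with over 40 N, if the wrist force passes 120 N, or if a joint passes its speed limit or range.

## Robot

A 6-joint arm with a two-finger parallel gripper is mounted at the origin on the work surface. World frame = base frame: x ahead of the robot, y to its left, z up, the work surface at z = 0. Lengths are in mm, angles in rad, forces in N, time in s.
With the tool pointing down it reaches from about 275 to 750 mm from the base axis. Payload 10.2 kg.
Tool frame: the origin (TCP) lies at the very end of the fingers, on their centre line; the grasp point (between the pads) lies 19 mm behind it; z points along the fingers, y is the line along which they close (so a half turn about z gives the same grasp; the last joint's range is limited). The gripper opens to 85 mm and grips with 20 to 120 N. Pads are 22 mm wide; open, the fingers measure 114 mm over their backs; the gripper's body (76 mm by 85 mm) begins 54 mm behind the grasp point. The pads swing forward as they close: fully open they stand 13 mm farther back than shut.
Start: joints at [-1.419, 0.313, 1.498, -0, 1.331, -0.223], TCP at [192.183, -488.566, 208.594] pointing down, gripper open.
Joint ranges: [-2.94, 2.94], [-0.97, 2.17], [0.19, 2.56], [-1.23, 4.37], [0.02, 3.11], [-2.88, 2.88]. Speed limits (rad/s): [2.39, 2.39, 3.01, 3.14, 3.14, 3.14].

## Interface

Orientations are given as a unit quaternion [w, x, y, z].
In Python, from rig import * gives the robot as it stands. The module is installed in compiled form; this text tells all that it offers.
- The arm moves only by the shell command python3 -m crank 'ROWS' [FORCE]. ROWS is JSON, a list that holds one entry, the list of rows, each a list of 7 numbers: the shift along the tool's x, y, z in units of 25 mm (1.0 is 25 mm), then the turn, a rotation vector about the tool's x, y, z in units of 8 degrees (1.0 is 8 degrees), then the finger opening in mm, from 0 to 85.4. A call has exactly 8 rows; each row shifts and turns the commanded pose from where the row before left it, along the tool's axes as they then stand; what a row does not reach is not made up. A row lasts 1/10 s, in which the tool goes at most 50 mm and 8.59 degrees, less where a joint would pass 70% of its speed; a pose out of reach is approached as far as the arm can. A call is refused whole if a number of a shift passes 1 or a number of a turn 1, either way. A call with a gripper value outside its range is refused whole. The fingers move at their own pace and stop on an object; FORCE is the grip in N (left out, the last holds). Time passes only in rows, so rows that do not move let the fingers close, or fill a call up. It gives the time, the measured TCP pose, the force, the opening and the grip force at its end, in the units of the state.
- sense(): the state, without advancing time (a new reading comes with each control period).
- capture(name): name is "side" or "top" or "wrist"; returns the picture (400x640x3 uint8, blue, green, red); there is no depth.
- camera_model(name): a dict with "fx", "fy", "cx", "cy" (pixels), "world_from_camera" (4x4, takes a point from camera to world coordinates); the wrist camera has in their place "T_tool_cam" (4x4, takes a point from camera to tool coordinates, whose origin is the TCP and whose axes are the flange's). Camera axes: x right, y up, looking along -z (the intrinsics and any distortion apply to the point x, -y, -z); pixel columns grow to the right and rows downward; lengths in mm; the calibration is good to about 2 mm. A picture is of the moment at which its call begins: read the wrist's pose just before it. camera_model takes no time and is no camera call.
- finish_job(): hands the job in; it is judged then, once.
The state is a dict: "time_s": time; "joints": joint angles; "dq": joint speeds; "tau": joint torques, N m; "eef_pos": TCP position; "ee_rot": TCP orientation; "force": force on the tool from outside, world axes, zero at the start; "wrist_torque": the same for the moment, N m; "grip_width": opening from 0.0 (shut) to 1.0 (fully open); "grip_force": force on a finger pad.
Only numpy, scipy, OpenCV 4.12 (cv2) and the standard library are available. Lean on these libraries where they do the work, as an engineer would, in place of code of your own. Each camera call takes 0.05 s, during which the arm holds its last target. There are 200 camera calls.

## Working session

There is one attempt and no reset: what is moved stays moved. The work goes in short steps, Python scripts to look and compute and a shell command to move; the robot and the scene stay as the last step left them, time stands still between calls to the robot, and variables do not carry over. Pictures are saved under pics/ and viewed, at most 14 in all, crops included, and the job is handed in when it is done.

```bash
mkdir -p pics; python3 - <<'E'
from rig import *
import cv2,numpy as np
s=sense();print(s)
for n in("top","side","wrist"):
    cv2.imwrite(f"pics/{n}0.png",capture(n)); m=camera_model(n); print(n,m)
E
```

```text
{'time_s': 0.0, 'joints': array([-1.41944500e+00,  3.13464518e-01,  1.49846788e+00,  1.59000510e-05,
        1.33101396e+00, -2.23391960e-01]), 'dq': array([-0.00017374,  0.00014612,  0.00077706, -0.00030941,  0.00164705,
       -0.00052887]), 'tau': array([-8.46345156e-04, -4.12261212e+01, -2.59745765e+01, -2.59525850e-04,
        4.13908157e-03, -5.98839165e-06]), 'eef_pos': array([ 192.11787177, -488.26230628,  208.01608274]), 'ee_rot': array([-6.76134841e-04,  9.82497359e-01,  1.86275284e-01,  3.20914355e-05]), 'force': array([-0.53467149, -1.18063921,  0.37255075]), 'wrist_torque': array([-0.04694512, -0.00882752,  0.0293761 ]), 'grip_force': 0.0, 'grip_width': 1.0015781760346134}
top {'fx': 392.83063225181206, 'fy': 392.83063225181206, 'cx': 320.7351959397593, 'cy': 206.88479381235408, 'world_from_camera': array([[ 7.28942074e-03,  9.92738165e-01, -1.20074142e-01,
         4.08543907e+02],
       [-9.99899932e-01,  5.78029560e-03, -1.29117828e-02,
        -9.52007354e+00],
       [-1.21239556e-02,  1.20156246e-01,  9.92680959e-01,
         1.11199148e+03],
       [ 0.00000000e+
[... 297 characters left out ...]
-01, -4.85599526e-01,  7.00943232e-01,
         6.00556480e+02],
       [ 1.84295745e-02,  8.15389134e-01,  5.78619833e-01,
         5.63189106e+02],
       [ 0.00000000e+00,  0.00000000e+00,  0.00000000e+00,
         1.00000000e+00]])}
wrist {'fx': 338.8556132643285, 'fy': 338.8556132643285, 'cx': 318.1252860008888, 'cy': 198.77259807625117, 'T_tool_cam': array([[ 8.45437458e-04,  9.52955380e-01,  3.03109433e-01,
         7.82249975e+01],
       [ 9.99999640e-01, -7.82485875e-04, -3.29132048e-04,
        -1.15256641e+00],
       [-7.64693059e-05,  3.03109603e-01, -9.52955698e-01,
        -1.66187519e+02],
       [ 0.00000000e+00,  0.00000000e+00,  0.00000000e+00,
         1.00000000e+00]])}
```

View pics/top0.png

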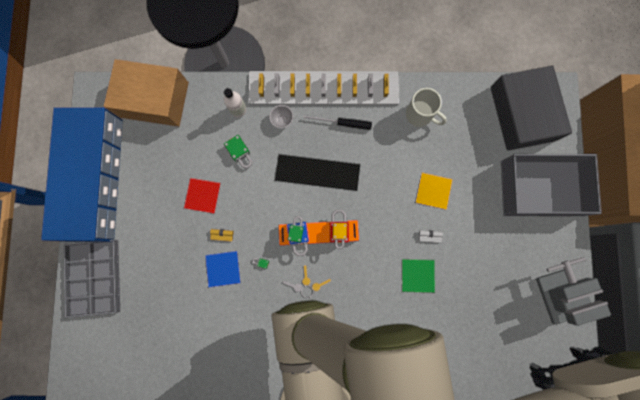

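View pics/side0.png

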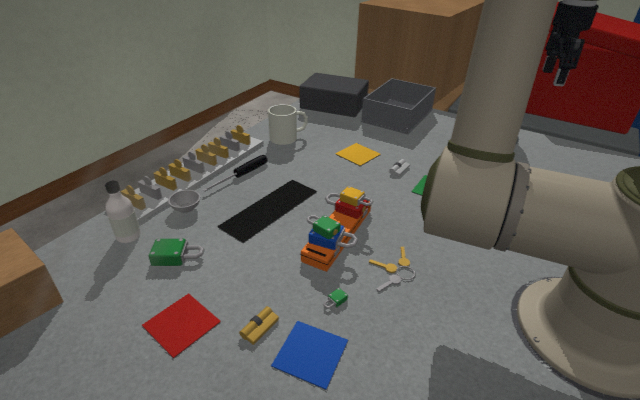

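Top view: the pile is at about (320,232). Blue with green on top is at (297,232), red with yellow on top at (340,232).
Green candidates are (297,232) on the pile, a large one at (237,148) and a tiny one at (262,264). By the description it is the one on the pile. The yellow-brown block at (221,236) and the keys are no padlocks, so yellow is (340,231). Next is the close crop plus first measurements.

```bash
cat > h.py <<'E'
from rig import *
import cv2,numpy as np
from scipy.spatial.transform import Rotation as R
HSV={'red':[(0,150,70,5,255,255),(172,150,70,180,255,255)],'orange':[(6,170,90,16,255,255)],'yellow':[(18,150,90,32,255,255)],
 'green':[(50,120,40,85,255,255)],'blue':[(105,140,50,125,255,255)],'black':[(0,0,0,180,255,40)]}
def mask(im,c):
    h=cv2.cvtColor(im,cv2.COLOR_BGR2HSV); m=0
    for r in HSV[c]: m=m|cv2.inRange(h,r[:3],r[3:])
    return m
def pose(n):
    m=camera_model(n)
    if n!='wrist': return m,m['world_from_camera']
    s=sense();T=np.eye(4);T[:3,:3]=R.from_quat(np.roll(s['ee_rot'],-1)).as_matrix();T[:3,3]=s['eef_pos']
    return m,T@m['T_tool_cam']
def shoot(n,name=None):
    p=pose(n);im=capture(n)
    if name: cv2.imwrite(f'pics/{name}.png',im)
    return im,p
def cast(p,uv,z):
    m,T=p;uv=np.atleast_2d(np.asarray(uv,float))
    d=np.c_[(uv[:,0]-m['cx'])/m['fx'],-(uv[:,1]-m['cy'])/m['fy'],-np.ones(len(uv))]@T[:3,:3].T
    return (T[:3,3]+d*((z-T[2,3])/d[:,2])[:,None])[:,:2]
def blobs(im,c,amin=60):
    m=mask(im,c);cs,_=cv2.findContours(m,cv2.RETR_EXTERNAL,cv2.CHAIN_APPROX_NONE)
    return [k[:,0] for k in cs if cv2.contourArea(k)>amin]
def rect(p,k,z):
    """min-area rectangle of a contour cast on plane z: centre, sides, angle of long side (deg)"""
    (c,s,a)=cv2.minAreaRect(cast(p,k,z).astype(np.float32))
    if s[0]<s[1]: s=s[::-1];a+=90
    return np.round(c,1),np.round(s,1),round((a+90)%180-90,1)
E
python3 - <<'E'
from h import *
for n in('top',):
    im,p=shoot(n)
    for c in HSV:
        for k in blobs(im,c,50):
            u=k.mean(0).astype(int)
            if 170<u[0]<460 and 130<u[1]<300: print(c,u,rect(p,k,3),rect(p,k,74))
cv2.imwrite('pics/crop0.png',cv2.resize(im[200:285,240:380],None,fx=5,fy=5,interpolation=cv2.INTER_CUBIC))
E
```

```text
red [201 195] (array([574.4, 346. ]), array([87.4, 87.1]), 80.9) (array([563.8, 323.2]), array([81.8, 81.5]), 80.9)
orange [283 234] (array([463.4, 111. ]), array([56.3, 24.3]), 7.4) (array([459.9, 103.3]), array([52.7, 22.7]), 7.4)
orange [318 232] (array([470.5,   9.9]), array([64.5, 58. ]), -85.8) (array([466.5,   8.7]), array([60.4, 54.3]), -85.8)
orange [351 231] (array([476.2, -83.6]), array([53.6, 33.8]), 0.4) (array([471.9, -78.9]), array([50.2, 31.6]), 0.4)
yellow [221 234] (array([461.2, 285.9]), array([60.7, 26.4]), 86.0) (array([457.8, 267. ]), array([56.8, 24.7]), 86.0)
yellow [339 230] (array([475.9, -48.6]), array([42.4, 36.7]), 0.2) (array([471.6, -46.1]), array([39.7, 34.4]), 0.2)
yellow [433 190] (array([ 591.5, -316. ]), array([88.2, 88.2]), 77.1) (array([ 579.7, -296.4]), array([82.6, 82.5]), 77.1)
green [418 275] (array([ 352.6, -266.8]), array([86.9, 85. ]), -89.5) (array([ 356.1, -250.3]), array([81.4, 79.5]), -89.5)
green [295 233] (array([466.6,  75.6]), array([42.3, 36.8]), 0.4) (array([462.9,  70.2]), array([39.6, 34.4]), 0.4)
green [236 147] (array([717.2, 253.1]), array([56.2, 48.8]), 33.7) (array([697.4, 236.3]), array([52.6, 45.7]), 33.7)
blue [222 268] (array([366.9, 279.3]), array([88.2, 87.2]), -82.1) (array([369.6, 260.8]), array([82.5, 81.6]), -82.1)
black [317 172] (array([643.5,  16.1]), array([233.3,  73.5]), 83.1) (array([628.4,  14.5]), array([218.4,  68.8]), 83.1)
```

View pics/crop0.png

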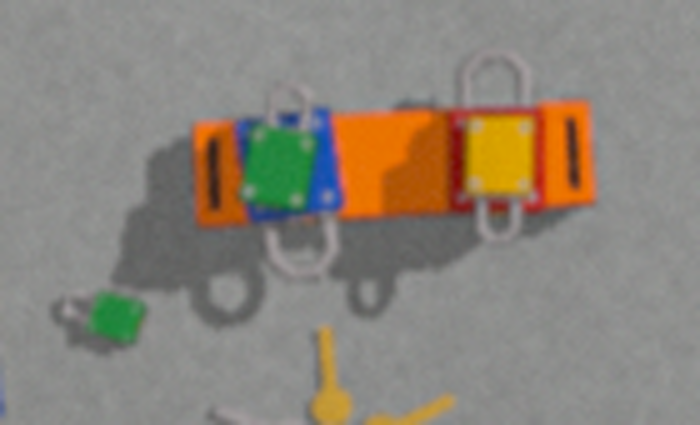

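Crop: the pile's green padlock is at crop (280,167), shackle up (+x), on the blue one (shackle down). Yellow is at (500,155), shackle down, on red (shackle up). The choice is confirmed, since the tiny green at (115,317) lies on the bench. Next I move over the pile for a wrist look.

```bash
python3 -m crank '[[[0,0,0,0,0,0.9,85],[0,0,0,0,0,0.9,85],[0,0,0,0,0,0.89,85],[0.56,-1,0,0,0,0,85],[0.56,-1,0,0,0,0,85],[0.56,-1,0,0,0,0,85],[0.56,-1,0,0,0,0,85],[0.56,-1,0,0,0,0,85]]]' && python3 -m crank '[[[0.56,-1,0,0,0,0,85],[0.56,-1,0,0,0,0,85],[0.56,-1,0,0,0,0,85],[0.56,-1,0,0,0,0,85],[0.56,-1,0,0,0,0,85],[0.56,-1,0,0,0,0,85],[0.56,-1,0,0,0,0,85],[0.56,-1,0,0,0,0,85]]]'
```

```text
time_s: 1.0
eef_pos: [262.7, -362.5, 208.5]
ee_rot: [-0.0, 1.0, -0.0, -0.0]
force: [0.1, -0.1, -0.2]
grip_width: 0.994
grip_force: 0.0
time_s: 1.8
eef_pos: [374.8, -162.6, 208.6]
ee_rot: [0.0, 1.0, -0.0, 0.0]
force: [0.7, -0.2, 0.2]
grip_width: 0.997
grip_force: 0.0
```

```bash
python3 -m crank '[[[0.56,-1,0,0,0,0,85],[0.56,-1,0,0,0,0,85],[0.56,-1,0,0,0,0,85],[0.56,-1,0,0,0,0,85],[0.56,-1,0,0,0,0,85],[0.56,-1,0,0,0,0,85],[0.56,-1,0,0,0,0,85],[0,0,0,0,0,0,85]]]'; cat >> h.py <<'E'
def yaw():
    x=R.from_quat(np.roll(sense()['ee_rot'],-1)).as_matrix()[:,0]; return np.degrees(np.arctan2(x[1],x[0]))
def report(n,name=None,zs={},amin=60):
    im,p=shoot(n,name)
    for c in HSV:
        for k in blobs(im,c,amin):
            print(c,k.mean(0).astype(int),*rect(p,k,zs.get(c,3)))
    s=sense();print('tcp',s['eef_pos'].round(1),'yaw',round(yaw(),2),'t',s['time_s'])
E
python3 - <<'E'
from h import *
report('wrist','w1',dict(green=74,yellow=74,red=54,blue=54,orange=30),200)
E
```

```text
time_s: 2.6
eef_pos: [473.3, 13.4, 208.3]
ee_rot: [-0.0, 1.0, 0.001, -0.0]
force: [-0.7, -0.5, 0.4]
grip_width: 0.991
grip_force: 0.0
red [369 167] [470.3 -43.5] [55.1 50.3] 0.2
red [19 69] [568.  281.7] [77.3 38.1] -9.1
orange [228 170] [465.5 103. ] [60.1 36.9] 3.7
orange [317 166] [470.9  15.3] [83.3 60.5] -86.5
orange [412 160] [477.5 -83.1] [60.8 27.3] 5.7
yellow [326 280] [371.8   6.9] [43.6 17.5] -52.3
yellow [291 262] [389.2  39.2] [44.2 16. ] -1.5
yellow [ 71 174] [477.5 238.2] [59.8 25. ] 85.5
yellow [382 180] [473.  -44.6] [43.7 35. ] -1.2
yellow [621  52] [ 584.1 -240.6] [67.8 49.6] -12.4
green [547 260] [ 390.8 -211.7] [73.  72.6] 88.8
green [189 240] [413.6 139.3] [23.6 23.1] 72.9
green [256 187] [465.7  71.5] [43.5 35.9] -9.4
blue [ 98 248] [392.2 243.7] [77.8 77.2] -81.9
blue [282 176] [470.8  47.8] [59.2 19.1] -0.7
black [317 354] [244.1  14. ] [902.6 218. ] -89.8
black [319  17] [612.7  19.5] [241.6  44.6] -89.8
tcp [472.7  12.2 208.3] yaw 0.09 t 2.65
```

View pics/w1.png

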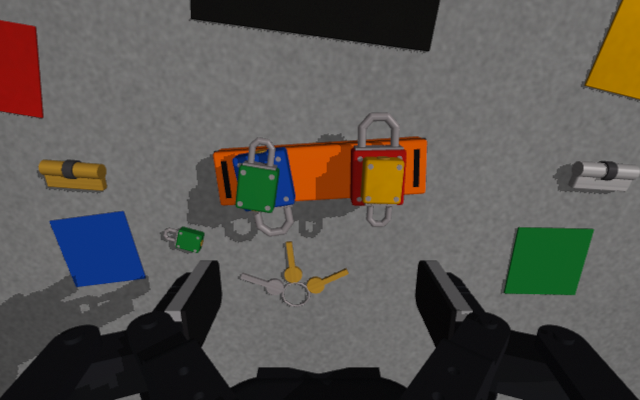

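Wrist view: green at (256,187), tilted about −9°; yellow at (382,180), nearly square; no obstacles near the fingers. I grasp green at (464,71), yaw −9.4°.

```bash
python3 -m crank '[[[-0.12,-0.78,0,0,0,0,85],[-0.12,-0.78,0,0,0,0,85],[-0.12,-0.78,0,0,0,0,85],[0,0,0,0,0,0.585,85],[0,0,0,0,0,0.585,85],[0,0,1,0,0,0,85],[0,0,1,0,0,0,75],[0,0,1,0,0,0,70]]]' 40 && python3 -m crank '[[[0,0,1,0,0,0,70],[0,0,1,0,0,0,70],[0,0,0.6,0,0,0,70],[0,0,0.45,0,0,0,70],[0,0,0,0,0,0,70],[0,0,0,0,0,0,20],[0,0,0,0,0,0,20],[0,0,0,0,0,0,20]]]'
```

```text
time_s: 3.45
eef_pos: [463.3, 68.9, 132.8]
ee_rot: [0.0, 0.997, -0.082, 0.0]
force: [1.0, -1.2, 0.0]
grip_width: 0.821
grip_force: 0.0
time_s: 4.25
eef_pos: [464.0, 69.6, 58.0]
ee_rot: [0.0, 0.997, -0.082, 0.001]
force: [0.4, -0.2, -0.3]
grip_width: 0.313
grip_force: 0.0
```

```bash
python3 -m crank '[[[0,0,0,0,0,0,20],[0,0,0,0,0,0,20],[0,0,0,0,0,0,20],[0,0,0,0,0,0,20],[0,0,0,0,0,0,20],[0,0,0,0,0,0,20],[0,0,0,0,0,0,20],[0,0,0,0,0,0,20]]]'; python3 -c "
from h import *
a,_=shoot('wrist');b,_=shoot('side')
cv2.imwrite('pics/g1.png',np.hstack([cv2.resize(a[150:350,200:440],(480,400)),cv2.resize(b[170:270,280:360],(320,400))]))"
```

```text
time_s: 5.05
eef_pos: [463.6, 69.7, 57.4]
ee_rot: [0.0, 0.997, -0.082, 0.0]
force: [0.3, -0.1, 0.4]
grip_width: 0.232
grip_force: 0.0
```

View pics/g1.png

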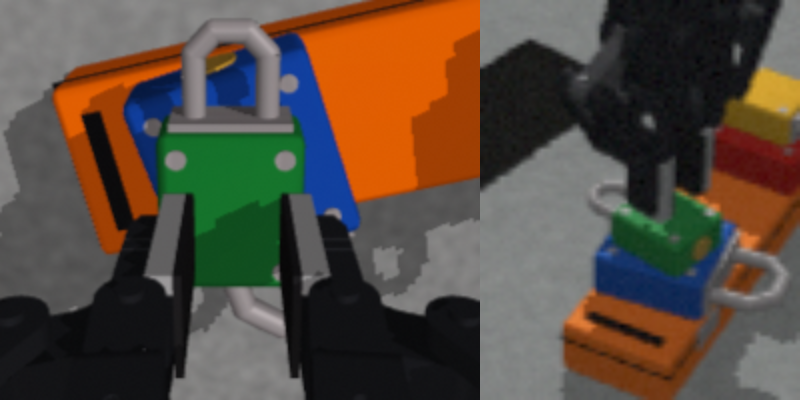

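The fingers closed above green without touching it, with the tips apparently over its top. I check the tip height by projecting it into the side view.

```bash
cat >> h.py <<'E'
def proj(p,X):
    m,T=p;c=(np.atleast_2d(X)-T[:3,3])@T[:3,:3]
    return np.c_[m['cx']-m['fx']*c[:,0]/c[:,2],m['cy']+m['fy']*c[:,1]/c[:,2]].round(1)
E
python3 - <<'E'
from h import *
p=pose('side');t=sense()['eef_pos'];y=np.radians(yaw())
Y=np.array([-np.sin(y),np.cos(y),0])
for z in(57,65,75,85): print(z,proj(p,[np.r_[t[:2],z]+10*Y,np.r_[t[:2],z]-10*Y]).tolist())
g=np.array([464,71,0])
X=np.array([np.cos(y),np.sin(y),0])
print('green top corners',[ (proj(p,[g+a*21*X+b*18*Y+[0,0,h]])).tolist() for h in(54,74) for a in(1,-1) for b in (1,-1)])
im,_=shoot('side')
a=cv2.resize(im[190:260,300:380],(800,700),interpolation=cv2.INTER_CUBIC)[:600]
cv2.imwrite('pics/g2.png',a)
E
```

```text
57 [[322.4, 231.5], [329.1, 226.5]]
65 [[322.5, 228.3], [329.2, 223.3]]
75 [[322.6, 224.1], [329.4, 219.2]]
85 [[322.7, 220.0], [329.6, 215.1]]
green top corners [[[310.8, 230.2]], [[323.0, 221.5]], [[327.6, 240.0]], [[339.6, 230.8]], [[310.9, 222.1]], [[323.2, 213.5]], [[327.9, 231.8]], [[340.1, 222.6]]]
```

View pics/g2.png

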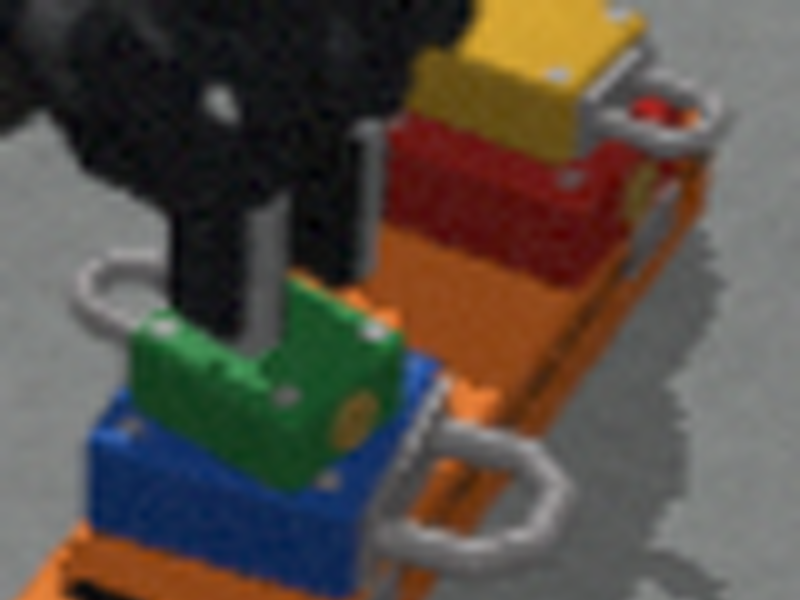

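The side zoom shows the finger tips at about (326,225), i.e. z≈74. That is some 17 mm higher than the TCP reading, right over green's top. I open, go about 14 mm lower and close.

```bash
python3 -m crank '[[[0,0,-0.1,0,0,0,70],[0,0,0.1,0,0,0,70],[0,0,0,0,0,0,70],[0,0,0,0,0,0,70],[0,0,0,0,0,0,70],[0,0,0.2,0,0,0,70],[0,0,0.2,0,0,0,70],[0,0,0.15,0,0,0,70]]]' && python3 -m crank '[[[0,0,0,0,0,0,20],[0,0,0,0,0,0,20],[0,0,0,0,0,0,20],[0,0,0,0,0,0,20],[0,0,0,0,0,0,20],[0,0,0,0,0,0,20],[0,0,0,0,0,0,20],[0,0,0,0,0,0,20]]]'
```

```text
time_s: 6.0
eef_pos: [463.4, 69.7, 42.9]
ee_rot: [-0.0, 0.997, -0.082, -0.0]
force: [0.1, 1.5, 0.2]
grip_width: 0.821
grip_force: 0.0
time_s: 6.8
eef_pos: [463.8, 69.7, 43.9]
ee_rot: [-0.0, 0.997, -0.082, 0.0]
force: [-1.3, 1.3, 6.5]
grip_width: 0.403
grip_force: 40.6
```

Grasped at 40 N, width ≈ 36 mm. I lift and check.

```bash
python3 -m crank '[[[0,0,-0.4,0,0,0,20],[0,0,-1,0,0,0,20],[0,0,-1,0,0,0,20],[0,0,-1,0,0,0,20],[-0.156,1,0,0,0,0,20],[-0.156,1,0,0,0,0,20],[-0.156,1,0,0,0,0,20],[-0.156,1,0,0,0,0,20]]]' && python3 -c "
from h import *
im,_=shoot('side','s3')"
```

```text
time_s: 7.6
eef_pos: [431.3, -27.2, 128.9]
ee_rot: [0.0, 0.997, -0.082, -0.0]
force: [-0.0, -0.5, -1.3]
grip_width: 0.399
grip_force: 40.3
```

View pics/s3.png

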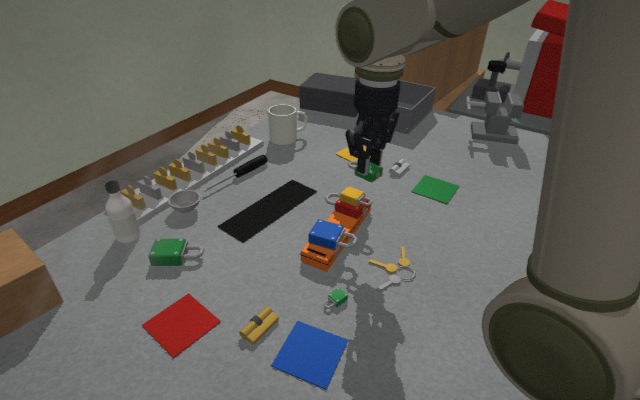

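Green is held at (370,172) and the pile is undisturbed, so I carry on to the green mat.

```bash
python3 -m crank '[[[-0.156,1,0,0,0,0,20],[-0.156,1,0,0,0,0,20],[-0.156,1,0,0,0,0,20],[-0.156,1,0,0,0,0,20],[-0.156,1,0,0,0,0,20],[-0.156,1,0,0,0,0,20],[-0.156,1,0,0,0,0,20],[-0.156,1,0,0,0,0,20]]]' && python3 -m crank '[[[-0.156,1,0,0,0,0,20],[-0.156,1,0,0,0,0,20],[0,0,0.8,0,0,0,20],[0,0,1,0,0,0,20],[0,0,1,0,0,0,20],[0,0,1,0,0,0,20],[0,0,0.2,0,0,0,20],[0,0,0,0,0,0,20]]]'
```

```text
time_s: 8.45
eef_pos: [367.8, -219.4, 128.9]
ee_rot: [-0.0, 0.997, -0.082, -0.0]
force: [-0.7, -0.7, -1.5]
grip_width: 0.407
grip_force: 40.4
time_s: 9.25
eef_pos: [352.4, -266.5, 28.7]
ee_rot: [-0.0, 0.997, -0.082, -0.0]
force: [0.1, 0.6, -0.3]
grip_width: 0.407
grip_force: 40.4
```

```bash
python3 -m crank '[[[0,0,0.6,0,0,0,20],[0,0,0.4,0,0,0,20],[0,0,0.2,0,0,0,20],[0,0,0.1,0,0,0,20],[0,0,0,0,0,0,20],[0,0,0,0,0,0,20],[0,0,0,0,0,0,20],[0,0,0,0,0,0,20]]]'; python3 -c "
from h import *
im,p=shoot('side')
cv2.imwrite('pics/g4.png',cv2.resize(im[130:210,390:480],(720,640))[:600])"
```

```text
time_s: 10.05
eef_pos: [352.7, -266.8, -3.7]
ee_rot: [0.0, 0.997, -0.082, 0.0]
force: [1.9, 0.3, -1.4]
grip_width: 0.403
grip_force: 40.4
```

View pics/g4.png

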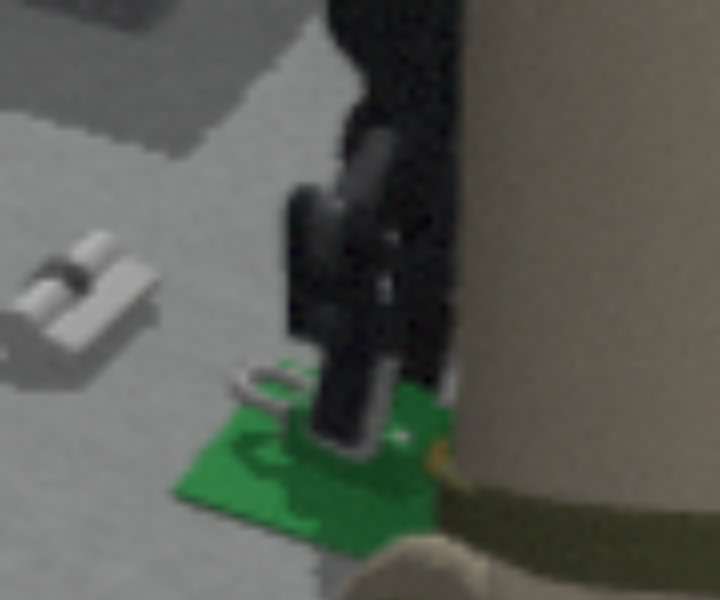

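Green hangs just above the mat at (345,440) in the zoom and its full weight is still on the arm. I creep down.

```bash
python3 -m crank '[[[0,0,0.1,0,0,0,20],[0,0,0,0,0,0,20],[0,0,0,0,0,0,20],[0,0,0,0,0,0,20],[0,0,0,0,0,0,20],[0,0,0,0,0,0,20],[0,0,0,0,0,0,20],[0,0,0,0,0,0,20]]]'; python3 -m crank '[[[0,0,0.08,0,0,0,20],[0,0,0,0,0,0,20],[0,0,0,0,0,0,20],[0,0,0,0,0,0,20],[0,0,0,0,0,0,20],[0,0,0,0,0,0,20],[0,0,0,0,0,0,20],[0,0,0,0,0,0,20]]]'
```

```text
time_s: 10.9
eef_pos: [352.6, -266.6, -6.4]
ee_rot: [-0.0, 0.997, -0.082, -0.0]
force: [-0.6, 0.6, -0.6]
grip_width: 0.401
grip_force: 40.4
time_s: 11.7
eef_pos: [352.7, -266.8, -7.2]
ee_rot: [0.0, 0.997, -0.082, 0.0]
force: [-3.7, 4.2, 20.5]
grip_width: 0.405
grip_force: 42.7
```

Contact, so green is seated. I release, lift and go to yellow at (472,−45.5).

```bash
python3 -m crank '[[[0,0,-0.06,0,0,0,45],[0,0,0,0,0,0,60],[0,0,0,0,0,0,70],[0,0,-0.9,0,0,0,70],[0,0,-1,0,0,-0.585,70],[0,0,-1,0,0,-0.585,70],[0,0,-1,0,0,0,70],[0,0,-0.7,0,0,0,70]]]' && python3 -m crank '[[[0.53,-0.983,0,0,0,0,70],[0.53,-0.983,0,0,0,0,70],[0.53,-0.983,0,0,0,0,70],[0.53,-0.983,0,0,0,0,70],[0.53,-0.983,0,0,0,0,70],[0.53,-0.983,0,0,0,0,70],[0.53,-0.983,0,0,0,0,70],[0.53,-0.983,0,0,0,0,70]]]'
python3 -c "
from h import *
im,p=shoot('top')
for c in HSV:
    for k in blobs(im,c,30):
        u=k.mean(0).astype(int)
        if 170<u[0]<460 and 130<u[1]<300: print(c,u,rect(p,k,54 if c!='green' else 23),sense()['eef_pos'])"
```

```text
time_s: 12.5
eef_pos: [352.8, -266.9, 109.5]
ee_rot: [0.001, 1.0, -0.0, 0.0]
force: [0.0, 0.5, -1.2]
grip_width: 0.822
grip_force: 0.0
time_s: 13.3
eef_pos: [459.1, -69.0, 107.9]
ee_rot: [-0.0, 1.0, -0.0, -0.0]
force: [0.6, -0.7, -0.4]
grip_width: 0.818
grip_force: 0.0
red [201 195] (array([566.7, 329.7]), array([83.3, 83. ]), 81.0) [460.22957367 -66.38469858 107.9421437 ]
orange [282 234] (array([461.1, 104. ]), array([51.4, 24.2]), 1.2) [460.22957367 -66.38469858 107.9421437 ]
orange [312 231] (array([465.7,  23.3]), array([53.8, 35.1]), 0.4) [460.22957367 -66.38469858 107.9421437 ]
yellow [221 234] (array([458.6, 272.3]), array([57.9, 25.4]), 86.0) [460.22957367 -66.38469858 107.9421437 ]
yellow [433 190] (array([ 583., -302.]), array([84.7, 83.8]), 77.4) [460.22957367 -66.38469858 107.9421437 ]
green [418 274] (array([ 353.6, -262.2]), array([85.5, 83.4]), -89.5) [460.22957367 -66.38469858 107.9421437 ]
green [262 263] (array([383.9, 162.3]), array([22.2, 21.8]), -89.6) [460.22957367 -66.38469858 107.9421437 ]
green [236 147] (array([711.4, 248.3]), array([55.4, 47.6]), 32.8) [460.22957367 -66.38469858 107.9421437 ]
blue [222 268] (array([368.8, 266.1]), array([84.4, 83.2]), -82.1) [460.22957367 -66.38469858 107.9421437 ]
blue [297 231] (array([466.2,  66.8]), array([53.1, 47.6]), 9.1) [460.22957367 -66.38469858 107.9421437 ]
black [317 172] (array([632.4,  15.2]), array([222.7,  70.4]), 83.0) [460.22957367 -66.38469858 107.9421437 ]
```

```bash
python3 -m crank '[[[0.47,-0.84,0,0,0,0,70],[0,0,1,0,0,0,70],[0,0,1,0,0,0,70],[0,0,0.52,0,0,0,70],[0,0,0,0,0,0,70],[0,0,0,0,0,0,20],[0,0,0,0,0,0,20],[0,0,0,0,0,0,20]]]' && python3 -m crank '[[[0,0,0,0,0,0,20],[0,0,0,0,0,0,20],[0,0,0,0,0,0,20],[0,0,0,0,0,0,20],[0,0,0,0,0,0,20],[0,0,0,0,0,0,20],[0,0,0,0,0,0,20],[0,0,0,0,0,0,20]]]'
```

```text
time_s: 14.15
eef_pos: [471.0, -49.3, 46.2]
ee_rot: [0.0, 1.0, -0.0, 0.001]
force: [0.0, 0.4, 3.4]
grip_width: 0.402
grip_force: 39.4
time_s: 14.95
eef_pos: [471.0, -49.3, 46.2]
ee_rot: [0.0, 1.0, -0.0, 0.001]
force: [-1.9, 1.2, 5.9]
grip_width: 0.403
grip_force: 39.5
```

Yellow is gripped. I lift and carry it to the yellow mat at (591.5,−316).

```bash
python3 -m crank '[[[0,0,-0.4,0,0,0,20],[0,0,-1,0,0,0,20],[0,0,-1,0,0,0,20],[0.438,0.97,0,0,0,0,20],[0.438,0.97,0,0,0,0,20],[0.438,0.97,0,0,0,0,20],[0.438,0.97,0,0,0,0,20],[0.438,0.97,0,0,0,0,20]]]' && python3 -m crank '[[[0.438,0.97,0,0,0,0,20],[0.438,0.97,0,0,0,0,20],[0.438,0.97,0,0,0,0,20],[0.438,0.97,0,0,0,0,20],[0.438,0.97,0,0,0,0,20],[0.438,0.97,0,0,0,0,20],[0,0,0.7,0,0,0,20],[0,0,1,0,0,0,20]]]' && python3 -m crank '[[[0,0,1,0,0,0,20],[0,0,0.8,0,0,0,20],[0,0,0.5,0,0,0,20],[0,0,0.2,0,0,0,20],[0,0,0,0,0,0,20],[0,0,0,0,0,0,20],[0,0,0,0,0,0,20],[0,0,0,0,0,0,20]]]'
```

```text
time_s: 15.75
eef_pos: [525.5, -171.5, 106.1]
ee_rot: [0.0, 1.0, -0.0, 0.0]
force: [0.2, 0.1, -1.1]
grip_width: 0.401
grip_force: 40.2
time_s: 16.55
eef_pos: [591.4, -317.3, 64.0]
ee_rot: [0.001, 1.0, -0.001, 0.001]
force: [0.9, 0.8, -1.9]
grip_width: 0.404
grip_force: 40.3
time_s: 17.35
eef_pos: [591.0, -316.2, 0.9]
ee_rot: [0.0, 1.0, -0.0, 0.0]
force: [-0.5, 0.8, -1.0]
grip_width: 0.401
grip_force: 40.2
```

```bash
python3 -m crank '[[[0,0,0.12,0,0,0,20],[0,0,0,0,0,0,20],[0,0,0,0,0,0,20],[0,0,0,0,0,0,20],[0,0,0,0,0,0,20],[0,0,0,0,0,0,20],[0,0,0,0,0,0,20],[0,0,0,0,0,0,20]]]'; python3 -m crank '[[[0,0,0.06,0,0,0,20],[0,0,0,0,0,0,20],[0,0,0,0,0,0,20],[0,0,0,0,0,0,20],[0,0,0,0,0,0,20],[0,0,0,0,0,0,20],[0,0,0,0,0,0,20],[0,0,0,0,0,0,20]]]'
```

```text
time_s: 18.15
eef_pos: [590.7, -316.0, -2.9]
ee_rot: [0.0, 1.0, -0.0, 0.0]
force: [0.5, 0.0, -1.4]
grip_width: 0.404
grip_force: 40.2
time_s: 18.95
eef_pos: [590.7, -316.0, -4.4]
ee_rot: [-0.0, 1.0, -0.0, -0.0]
force: [-0.1, -0.8, -1.0]
grip_width: 0.402
grip_force: 40.2
```

```bash
python3 -m crank '[[[0,0,0.06,0,0,0,20],[0,0,0,0,0,0,20],[0,0,0,0,0,0,20],[0,0,0,0,0,0,20],[0,0,0,0,0,0,20],[0,0,0,0,0,0,20],[0,0,0,0,0,0,20],[0,0,0,0,0,0,20]]]'; python3 -m crank '[[[0,0,0.05,0,0,0,20],[0,0,0,0,0,0,20],[0,0,0,0,0,0,20],[0,0,0,0,0,0,20],[0,0,0,0,0,0,20],[0,0,0,0,0,0,20],[0,0,0,0,0,0,20],[0,0,0,0,0,0,20]]]'
```

```text
time_s: 19.75
eef_pos: [590.8, -316.1, -4.7]
ee_rot: [0.0, 1.0, -0.0, 0.0]
force: [-3.4, 3.7, 7.4]
grip_width: 0.403
grip_force: 41.1
time_s: 20.55
eef_pos: [590.9, -316.1, -4.8]
ee_rot: [0.0, 1.0, -0.0, 0.0]
force: [-7.3, 3.8, 14.9]
grip_width: 0.405
grip_force: 42.0
```

Seated. I release, lift, and measure the large padlocks and the placements from the top.

```bash
python3 -m crank '[[[0,0,-0.06,0,0,0,45],[0,0,0,0,0,0,60],[0,0,0,0,0,0,85],[0,0,-0.9,0,0,0,85],[0,0,-1,0,0,0,85],[0,0,-1,0,0,0,85],[0,0,-1,0,0,0,85],[0,0,-0.7,0,0,0,85]]]' && python3 -m crank '[[[-0.2,-1,0,0,0,0,85],[-0.2,-1,0,0,0,0,85],[-0.2,-1,0,0,0,0,85],[-0.2,-1,0,0,0,0,85],[0,0,0,0,0,0,85],[0,0,0,0,0,0,85],[0,0,0,0,0,0,85],[0,0,0,0,0,0,85]]]'; python3 - <<'E'
from h import *
im,p=shoot('top')
for c in('red','blue'):
    for k in blobs(im,c,60): print(c,k.mean(0).astype(int),rect(p,k,54),rect(p,k,3))
cv2.imwrite('pics/t5.png',np.hstack([cv2.resize(im[150:300,270:370],(400,600)),cv2.resize(im[150:300,390:490],(400,600))]))
E
```

```text
time_s: 21.35
eef_pos: [591.0, -316.2, 111.0]
ee_rot: [0.0, 1.0, -0.0, 0.001]
force: [0.2, 0.2, 0.1]
grip_width: 0.996
grip_force: 0.0
time_s: 22.15
eef_pos: [570.8, -216.8, 109.1]
ee_rot: [-0.0, 1.0, -0.001, -0.0]
force: [-0.4, -0.4, -0.5]
grip_width: 0.995
grip_force: 0.0
red [338 231] (array([470.1, -45.3]), array([51.1, 48.4]), 0.4) (array([473.1, -47.1]), array([53.6, 50.7]), 0.4)
red [201 195] (array([566.7, 329.7]), array([83.3, 83. ]), 81.0) (array([574.3, 346. ]), array([87.3, 87. ]), 81.0)
blue [219 266] (array([369. , 265.9]), array([84.5, 83.2]), -81.5) (array([367.1, 279.2]), array([88.5, 87.2]), -81.5)
blue [297 232] (array([466.5,  66.7]), array([52.7, 48. ]), 9.1) (array([469.3,  70.3]), array([55.2, 50.3]), 9.1)
blue [ 70 181] (array([626.6, 728.1]), array([373.4, 324.5]), 0.2) (array([637.1, 763.7]), array([391.4, 340.1]), 0.2)
blue [ 3 56] (array([961.6, 909.8]), array([365.7,  38.3]), 6.1) (array([988.3, 954.1]), array([383.4,  40.1]), 6.1)
```

View pics/t5.png

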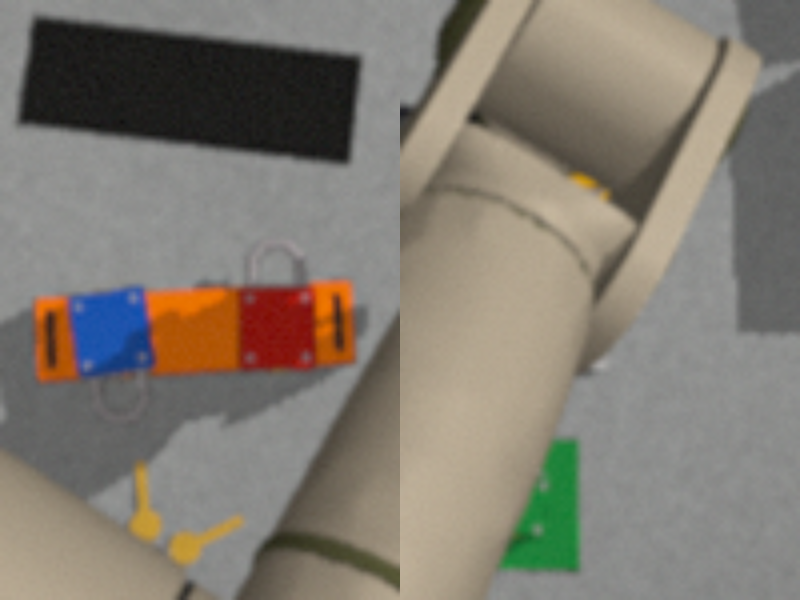

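Red is at top px (338,231) → (470,−45.3), yaw ≈ 0, and blue at (297,232) → (466.5,66.7), yaw ≈ +9°, shackle toward −x. Nothing is stuck. Next I grasp red.

```bash
python3 -m crank '[[[-0.576,-0.979,0,0,0,0,85],[-0.576,-0.979,0,0,0,0,85],[-0.576,-0.979,0,0,0,0,85],[-0.576,-0.979,0,0,0,0,85],[-0.576,-0.979,0,0,0,0,85],[-0.576,-0.979,0,0,0,0,85],[-0.576,-0.979,0,0,0,0,85],[0,0,0,0,0,0,85]]]' && python3 -m crank '[[[0,0,1,0,0,0,85],[0,0,1,0,0,0,85],[0,0,1,0,0,0,85],[0,0,0.25,0,0,0,85],[0,0,0.23,0,0,0,85],[0,0,0,0,0,0,35],[0,0,0,0,0,0,35],[0,0,0,0,0,0,35]]]' 60 && python3 -m crank '[[[0,0,0,0,0,0,35],[0,0,0,0,0,0,35],[0,0,0,0,0,0,35],[0,0,0,0,0,0,35],[0,0,-0.2,0,0,0,35],[0,0,-0.2,0,0,0,35],[0,0,-0.2,0,0,0,35],[0,0,0,0,0,0,35]]]'
```

```text
time_s: 23.0
eef_pos: [468.9, -42.8, 109.4]
ee_rot: [-0.0, 1.0, 0.0, -0.0]
force: [-0.1, 0.2, 0.2]
grip_width: 0.995
grip_force: 0.0
time_s: 23.8
eef_pos: [470.9, -44.9, 23.7]
ee_rot: [0.0, 1.0, -0.0, 0.001]
force: [-1.0, -1.3, 6.9]
grip_width: 0.583
grip_force: 61.3
time_s: 24.6
eef_pos: [470.6, -44.7, 38.1]
ee_rot: [0.0, 1.0, -0.0, 0.001]
force: [-1.0, -0.6, -2.6]
grip_width: 0.581
grip_force: 62.7
```

Red is held (2.6 N). I carry it to the red mat at (574.4,346).

```bash
python3 -m crank '[[[0,0,-1,0,0,0,35],[0,0,-1,0,0,0,35],[0.26,-0.977,0,0,0,0,35],[0.26,-0.977,0,0,0,0,35],[0.26,-0.977,0,0,0,0,35],[0.26,-0.977,0,0,0,0,35],[0.26,-0.977,0,0,0,0,35],[0.26,-0.977,0,0,0,0,35]]]' && python3 -m crank '[[[0.26,-0.977,0,0,0,0,35],[0.26,-0.977,0,0,0,0,35],[0.26,-0.977,0,0,0,0,35],[0.26,-0.977,0,0,0,0,35],[0.26,-0.977,0,0,0,0,35],[0.26,-0.977,0,0,0,0,35],[0.26,-0.977,0,0,0,0,35],[0.26,-0.977,0,0,0,0,35]]]' && python3 -m crank '[[[0.26,-0.977,0,0,0,0,35],[0.26,-0.977,0,0,0,0,35],[0,0,1,0,0,0,35],[0,0,1,0,0,0,35],[0,0,0.8,0,0,0,35],[0,0,0.3,0,0,0,35],[0,0,0,0,0,0,35],[0,0,0,0,0,0,35]]]'
```

```text
time_s: 25.4
eef_pos: [509.3, 103.0, 87.2]
ee_rot: [-0.0, 1.0, -0.0, -0.0]
force: [-0.2, -0.4, -2.3]
grip_width: 0.578
grip_force: 63.5
time_s: 26.2
eef_pos: [561.3, 298.3, 86.9]
ee_rot: [0.0, 1.0, -0.0, -0.0]
force: [0.3, -0.2, -2.6]
grip_width: 0.58
grip_force: 63.5
time_s: 27.0
eef_pos: [575.0, 346.3, 10.9]
ee_rot: [-0.0, 1.0, -0.0, 0.001]
force: [0.0, 0.3, -1.9]
grip_width: 0.58
grip_force: 63.5
```

```bash
python3 -m crank '[[[0,0,0.3,0,0,0,35],[0,0,0.12,0,0,0,35],[0,0,0,0,0,0,35],[0,0,0,0,0,0,35],[0,0,0,0,0,0,35],[0,0,0,0,0,0,35],[0,0,0,0,0,0,35],[0,0,0,0,0,0,35]]]'; python3 -m crank '[[[0,0,0.08,0,0,0,35],[0,0,0,0,0,0,35],[0,0,0,0,0,0,35],[0,0,0,0,0,0,35],[0,0,0,0,0,0,35],[0,0,0,0,0,0,35],[0,0,0,0,0,0,35],[0,0,0,0,0,0,35]]]';python3 -m crank '[[[0,0,0.06,0,0,0,35],[0,0,0,0,0,0,35],[0,0,0,0,0,0,35],[0,0,0,0,0,0,35],[0,0,0,0,0,0,35],[0,0,0,0,0,0,35],[0,0,0,0,0,0,35],[0,0,0,0,0,0,35]]]'
```

```text
time_s: 27.8
eef_pos: [574.5, 346.2, -0.6]
ee_rot: [-0.0, 1.0, -0.0, 0.0]
force: [-0.3, -0.6, -3.1]
grip_width: 0.579
grip_force: 63.5
time_s: 28.6
eef_pos: [574.4, 346.1, -2.6]
ee_rot: [-0.0, 1.0, -0.0, -0.0]
force: [-0.5, -0.5, -3.5]
grip_width: 0.579
grip_force: 63.5
time_s: 29.4
eef_pos: [574.6, 346.2, -3.1]
ee_rot: [-0.0, 1.0, -0.0, 0.0]
force: [-3.3, -1.6, 5.1]
grip_width: 0.584
grip_force: 64.4
```

Contact. I release and go to blue at (466.5,66.7), yaw +9°.

```bash
python3 -m crank '[[[0,0,0.03,0,0,0,35],[0,0,-0.03,0,0,0,60],[0,0,0,0,0,0,85],[0,0,0,0,0,0,85],[0,0,-1,0,0,0,85],[0,0,-1,0,0,0,85],[0,0,-1,0,0,0,85],[0,0,-1,0,0,0,85]]]' && python3 -m crank '[[[-0.36,0.932,0,0,0,0,85],[-0.36,0.932,0,0,0,0,85],[-0.36,0.932,0,0,0,0,85],[-0.36,0.932,0,0,0,0,85],[-0.36,0.932,0,0,0,0,85],[-0.36,0.932,0,0,0,0,85],[-0.36,0.932,0,0,0,0,85],[-0.36,0.932,0,0,0,0,85]]]' && python3 -m crank '[[[-0.36,0.932,0,0,0,0,85],[-0.36,0.932,0,0,0,0,85],[-0.36,0.932,0,0,0,0,85],[-0.36,0.932,0,0,0,0,85],[0,0,0,0,0,-0.57,85],[0,0,0,0,0,-0.57,85],[0,0,0,0,0,0,85],[0,0,0,0,0,0,85]]]'
python3 -c "
from h import *
report('wrist',None,dict(blue=54,orange=30),300)"
```

```text
time_s: 30.2
eef_pos: [574.4, 346.1, 96.7]
ee_rot: [0.0, 1.0, -0.0, -0.0]
force: [0.3, -0.2, 0.3]
grip_width: 0.995
grip_force: 0.0
time_s: 31.0
eef_pos: [501.9, 158.9, 95.9]
ee_rot: [-0.0, 1.0, -0.0, 0.0]
force: [0.6, -0.8, -0.8]
grip_width: 0.992
grip_force: 0.0
time_s: 31.8
eef_pos: [466.3, 66.7, 95.9]
ee_rot: [0.0, 0.997, 0.078, 0.0]
force: [-0.0, -0.2, -0.9]
grip_width: 0.995
grip_force: 0.0
orange [446 211] [472.8 -25. ] [142.8  58.5] -86.3
orange [279 186] [465.5  87.8] [67.8 58.3] -86.3
orange [392 167] [501.3  19.2] [200.5   2.3] -86.2
yellow [362 345] [328.9   4.8] [54.2 21.8] -52.3
yellow [320 318] [351.2  48.3] [54.3 21.2] 9.0
yellow [ 35 159] [459.  284.5] [61.3 31.1] 85.6
green [626 353] [ 349. -240.] [106.   33.6] 25.0
green [180 265] [381.4 174.4] [29.9 18.5] -26.2
blue [ 56 263] [401.6 240.7] [72.8 72.3] -82.0
blue [317 209] [469.1  68.9] [58.8 50.7] 9.4
black [328 353] [331.9  46.2] [629.2 151.9] -81.0
black [528 223] [ 467.3 -106.6] [43.7  5.9] 3.7
black [257 199] [452.7 115. ] [43.9  6. ] 3.7
black [497  16] [599.7 -29. ] [152.3  39.6] -81.0
tcp [466.3  66.7  95.9] yaw 8.98 t 31.85
```

Blue is confirmed under the gripper. I descend, grip and lift a little.

```bash
python3 -m crank '[[[0,0,1,0,0,0,85],[0,0,1,0,0,0,85],[0,0,0.7,0,0,0,85],[0,0,0.23,0,0,0,85],[0,0,0,0,0,0,85],[0,0,0,0,0,0,35],[0,0,0,0,0,0,35],[0,0,0,0,0,0,35]]]' 60 && python3 -m crank '[[[0,0,0,0,0,0,35],[0,0,0,0,0,0,35],[0,0,0,0,0,0,35],[0,0,0,0,0,0,35],[0,0,-0.2,0,0,0,35],[0,0,-0.2,0,0,0,35],[0,0,-0.2,0,0,0,35],[0,0,0,0,0,0,35]]]'
```

```text
time_s: 32.65
eef_pos: [466.8, 66.6, 24.0]
ee_rot: [0.0, 0.997, 0.079, 0.001]
force: [-2.0, -0.3, 9.3]
grip_width: 0.579
grip_force: 60.9
time_s: 33.45
eef_pos: [466.6, 66.6, 38.3]
ee_rot: [0.0, 0.997, 0.079, 0.001]
force: [-0.9, 0.1, -2.3]
grip_width: 0.578
grip_force: 62.5
```

```bash
python3 -m crank '[[[0,0,-1,0,0,0,35],[-0.261,-0.902,0,0,0,0,35],[-0.261,-0.902,0,0,0,0,35],[-0.261,-0.902,0,0,0,0,35],[-0.261,-0.902,0,0,0,0,35],[-0.261,-0.902,0,0,0,0,35],[-0.261,-0.902,0,0,0,0,35],[-0.261,-0.902,0,0,0,0,35]]]' && python3 -m crank '[[[-0.261,-0.902,0,0,0,0,35],[-0.261,-0.902,0,0,0,0,35],[-0.261,-0.902,0,0,0,0,35],[0,0,1,0,0,0,35],[0,0,0.8,0,0,0,35],[0,0,0.4,0,0,0,35],[0,0,0.2,0,0,0,35],[0,0,0,0,0,0,35]]]' && python3 -m crank '[[[0,0,0.12,0,0,0,35],[0,0,0,0,0,0,35],[0,0,0,0,0,0,35],[0,0,0,0,0,0,35],[0,0,0,0,0,0,35],[0,0,0,0,0,0,35],[0,0,0,0,0,0,35],[0,0,0,0,0,0,35]]]'
```

```text
time_s: 34.25
eef_pos: [395.6, 216.1, 62.5]
ee_rot: [0.0, 0.997, 0.079, -0.0]
force: [0.2, 0.2, -2.0]
grip_width: 0.579
grip_force: 63.5
time_s: 35.05
eef_pos: [366.3, 278.9, 2.5]
ee_rot: [0.0, 0.997, 0.079, -0.0]
force: [-0.2, 0.7, -1.7]
grip_width: 0.574
grip_force: 63.5
time_s: 35.85
eef_pos: [366.2, 279.0, -0.4]
ee_rot: [-0.0, 0.997, 0.079, 0.0]
force: [0.1, 0.3, -3.2]
grip_width: 0.583
grip_force: 63.5
```

```bash
python3 -m crank '[[[0,0,0.08,0,0,0,35],[0,0,0,0,0,0,35],[0,0,0,0,0,0,35],[0,0,0,0,0,0,35],[0,0,0,0,0,0,35],[0,0,0,0,0,0,35],[0,0,0,0,0,0,35],[0,0,0,0,0,0,35]]]'; python3 -m crank '[[[0,0,0.06,0,0,0,35],[0,0,0,0,0,0,35],[0,0,0,0,0,0,35],[0,0,0,0,0,0,35],[0,0,0,0,0,0,35],[0,0,0,0,0,0,35],[0,0,0,0,0,0,35],[0,0,0,0,0,0,35]]]'
```

```text
time_s: 36.65
eef_pos: [366.2, 279.0, -2.4]
ee_rot: [-0.0, 0.997, 0.079, 0.0]
force: [0.6, -0.5, -2.2]
grip_width: 0.582
grip_force: 63.5
time_s: 37.45
eef_pos: [366.4, 279.1, -3.0]
ee_rot: [-0.0, 0.997, 0.079, 0.0]
force: [-3.1, -2.3, 11.3]
grip_width: 0.583
grip_force: 65.2
```

Seated. I release, lift and measure the case and the placements from the top.

```bash
python3 -m crank '[[[0,0,0,0,0,0,60],[0,0,0,0,0,0,85],[0,0,0,0,0,0,85],[0,0,-1,0,0,0,85],[0,0,-1,0,0,0,85],[0,0,-1,0,0,0,85],[0,0,-1,0,0,0,85],[0,0,0,0,0,0,85]]]'
python3 - <<'E'
from h import *
im,p=shoot('top')
for c,z in(('orange',30),('black',3),('red',3),('yellow',3),('green',3)):
    for k in blobs(im,c,200):
        u=k.mean(0).astype(int)
        if 170<u[0]<460 and 130<u[1]<300: print(c,u,rect(p,k,z))
cv2.imwrite('pics/t6.png',np.hstack([cv2.resize(im[160:300,180:280],(400,560)),cv2.resize(im[160:300,380:480],(400,560))]))
E
```

```text
time_s: 38.25
eef_pos: [367.7, 279.7, 98.7]
ee_rot: [-0.001, 0.997, 0.079, 0.003]
force: [-0.2, -0.3, -0.8]
grip_width: 0.999
grip_force: 0.0
orange [318 232] (array([468.5,  11.2]), array([217.5,  56.4]), -86.3)
black [317 172] (array([643.7,  16.1]), array([233.3,  73.2]), 83.1)
red [200 193] (array([574.3, 345.9]), array([87.1, 87. ]), 81.0)
yellow [433 191] (array([ 591.5, -316. ]), array([88.2, 88.2]), 77.1)
green [418 274] (array([ 352.5, -266. ]), array([88.8, 84.9]), -89.6)
green [236 147] (array([716.9, 253.2]), array([56.4, 48.7]), 32.8)
```

View pics/t6.png

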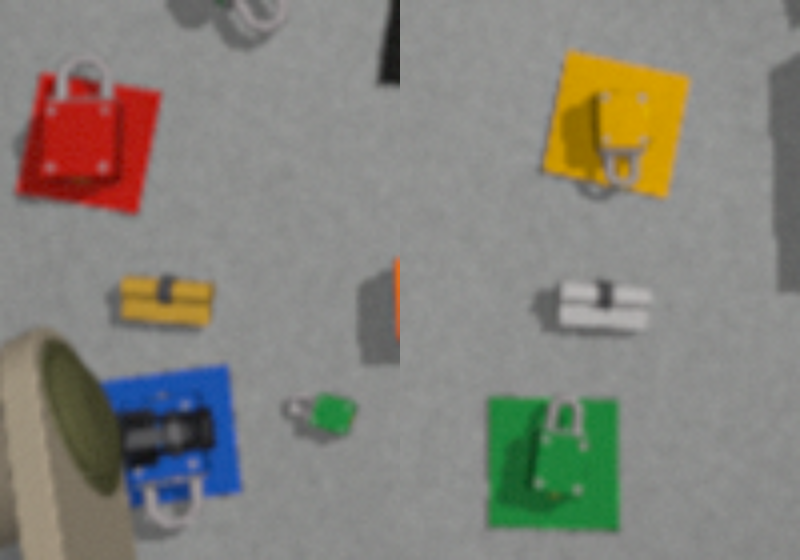

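Placements: red, yellow and green lie on their mats (screw centres red (78,139), yellow (622,120), green (560,467) in the crop) and blue is under the gripper. I check those offsets and move to the case at (468.5,11.2), yaw 3.7°.

```bash
python3 -c "
from h import *
p=pose('top')
print(cast(p,[199.6,194.7],27)-[574.3,346],cast(p,[435.5,190],23)-[591.5,-316],cast(p,[420,276.75],23)-[352.6,-266.8])"
python3 -m crank '[[[0.192,0.937,0,0,0,0,85],[0.192,0.937,0,0,0,0,85],[0.192,0.937,0,0,0,0,85],[0.192,0.937,0,0,0,0,85],[0.192,0.937,0,0,0,0,85],[0.192,0.937,0,0,0,0,85],[0.192,0.937,0,0,0,0,85],[0.192,0.937,0,0,0,0,85]]]' && python3 -m crank '[[[0.192,0.937,0,0,0,0,85],[0.192,0.937,0,0,0,0,85],[0.192,0.937,0,0,0,0,85],[0.192,0.937,0,0,0,0,85],[0,0,0,0,0,0.66,85],[0,0,0,0,0,0,85],[0,0,0,0,0,0,85],[0,0,0,0,0,0,85]]]'
python3 -c "
from h import *
report('wrist',None,dict(orange=30),1500)"
```

```text
[[-2.08591237 -1.54308956]] [[-1.78981006 -0.04470609]] [[-2.56065894 -0.51762064]]
time_s: 39.1
eef_pos: [433.4, 99.1, 95.0]
ee_rot: [-0.0, 0.997, 0.079, -0.001]
force: [-0.1, -0.1, -0.8]
grip_width: 0.997
grip_force: 0.0
time_s: 39.9
eef_pos: [467.1, 11.0, 95.7]
ee_rot: [-0.0, 0.999, 0.034, -0.0]
force: [-0.1, -0.4, 0.3]
grip_width: 0.996
grip_force: 0.0
orange [317 197] [470.2  12.5] [218.1  58.1] -86.0
green [598 307] [ 369.6 -247.9] [57.5 55.8] -1.3
blue [ 26 287] [369.1 266.5] [90.5 63.4] 6.8
black [330 353] [331.2   2.5] [629.3 152. ] -86.0
black [416   9] [597. -42.] [115.5  20.9] -86.0
tcp [467.2  10.9  95.8] yaw 3.91 t 39.95
```

Offsets are only 2–3 mm. The case is in place. The fingers must close across its 58 mm width (along world x), so I turn the tool +90° and descend.

```bash
python3 -m crank '[[[0.08,-0.02,0,0,0,-0.94,85],[0,0,0,0,0,-0.94,85],[0,0,0,0,0,-0.94,85],[0,0,0,0,0,-0.94,85],[0,0,0,0,0,-0.94,85],[0,0,0,0,0,-0.94,85],[0,0,0,0,0,-0.94,85],[0,0,0,0,0,-0.94,85]]]' && python3 -m crank '[[[0,0,0,0,0,-0.93,85],[0,0,0,0,0,-0.93,85],[0,0,0,0,0,-0.93,85],[0,0,0,0,0,-0.93,85],[0,0,1,0,0,0,85],[0,0,1,0,0,0,85],[0,0,0.5,0,0,0,85],[0,0,0,0,0,0,85]]]'; python3 -c "
from h import *
print(yaw(),sense()['joints'].round(2));shoot('side','s7')"
```

```text
time_s: 40.75
eef_pos: [469.3, 11.5, 96.0]
ee_rot: [-0.0, 0.846, 0.533, -0.0]
force: [-0.5, -1.1, 0.4]
grip_width: 0.991
grip_force: 0.0
time_s: 41.55
eef_pos: [468.3, 11.7, 32.2]
ee_rot: [-0.001, 0.683, 0.73, -0.001]
force: [-0.1, -0.6, 0.1]
grip_width: 0.996
grip_force: 0.0
93.7838164204053 [-0.23  0.43  1.86  0.    0.86 -0.29]
```

View pics/s7.png

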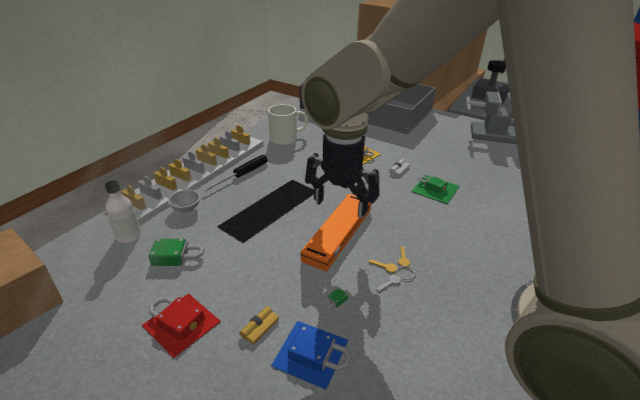

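Side view: the fingers straddle the case at (342,200), and all four padlocks lie flat on their mats. I lower and grip.

```bash
python3 -m crank '[[[0,0,0.6,0,0,0,85],[0,0,0.4,0,0,0,85],[0,0,0.1,0,0,0,85],[0,0,0,0,0,0,40],[0,0,0,0,0,0,40],[0,0,0,0,0,0,40],[0,0,0,0,0,0,40],[0,0,0,0,0,0,40]]]' 80 && python3 -m crank '[[[0,0,0,0,0,0,40],[0,0,0,0,0,0,40],[0,0,-0.2,0,0,0,40],[0,0,-0.2,0,0,0,40],[0,0,-0.2,0,0,0,40],[0,0,-0.2,0,0,0,40],[0,0,0,0,0,0,40],[0,0,0,0,0,0,40]]]'
```

```text
time_s: 42.4
eef_pos: [469.5, 11.1, 6.3]
ee_rot: [0.0, 0.684, 0.73, 0.0]
force: [-0.0, 0.2, -0.8]
grip_width: 0.469
grip_force: 0.0
time_s: 43.2
eef_pos: [469.4, 11.2, 26.2]
ee_rot: [0.0, 0.684, 0.73, 0.0]
force: [-0.3, -0.3, 0.0]
grip_width: 0.47
grip_force: 0.0
```

The fingers closed over the top without contact: the tips stand ~25 mm behind the TCP reading. I reopen and go lower, to TCP z ≈ −12.

```bash
python3 -m crank '[[[0,0,0,0,0,0,85],[0,0,0,0,0,0,85],[0,0,0,0,0,0,85],[0,0,0,0,0,0,85],[0,0,0.5,0,0,0,85],[0,0,0.5,0,0,0,85],[0,0,0.3,0,0,0,85],[0,0,0.2,0,0,0,85]]]' 80 && python3 -m crank '[[[0,0,0,0,0,0,85],[0,0,0,0,0,0,40],[0,0,0,0,0,0,40],[0,0,0,0,0,0,40],[0,0,0,0,0,0,40],[0,0,0,0,0,0,40],[0,0,0,0,0,0,40],[0,0,0,0,0,0,40]]]'
```

```text
time_s: 44.0
eef_pos: [469.2, 11.2, -11.9]
ee_rot: [-0.0, 0.684, 0.73, -0.0]
force: [0.8, 0.7, 0.4]
grip_width: 1.001
grip_force: 0.0
time_s: 44.8
eef_pos: [469.7, 11.1, -10.5]
ee_rot: [0.0, 0.684, 0.73, 0.0]
force: [-2.6, 0.5, 8.0]
grip_width: 0.66
grip_force: 86.7
```

Gripped. I lift, rotate −10.6° and carry it to the long mat at (643.6,16.1).

```bash
python3 -m crank '[[[0,0,-0.3,0,0,0,40],[0,0,-0.6,0,0,0,40],[0,0,-0.6,0,0,0,40],[0,0,0,0,0,0.665,40],[0,0,0,0,0,0.665,40],[0,0,0,0,0,0,40],[0,0,0,0,0,0,40],[0,0,0,0,0,0,40]]]' && python3 -m crank '[[[0.147,0.983,0,0,0,0,40],[0.147,0.983,0,0,0,0,40],[0.147,0.983,0,0,0,0,40],[0.147,0.983,0,0,0,0,40],[0.147,0.983,0,0,0,0,40],[0.147,0.983,0,0,0,0,40],[0.147,0.983,0,0,0,0,40],[0,0,0,0,0,0,40]]]'; python3 -c "
from h import *
print(yaw());im,p=shoot('side','s8')"
```

```text
time_s: 45.6
eef_pos: [469.3, 11.2, 26.1]
ee_rot: [-0.0, 0.748, 0.664, -0.0]
force: [0.0, 0.0, -4.0]
grip_width: 0.654
grip_force: 86.1
time_s: 46.4
eef_pos: [645.2, 15.9, 25.6]
ee_rot: [0.0, 0.748, 0.664, 0.0]
force: [0.0, 0.7, -4.6]
grip_width: 0.654
grip_force: 86.8
83.15220577300539
```

View pics/s8.png

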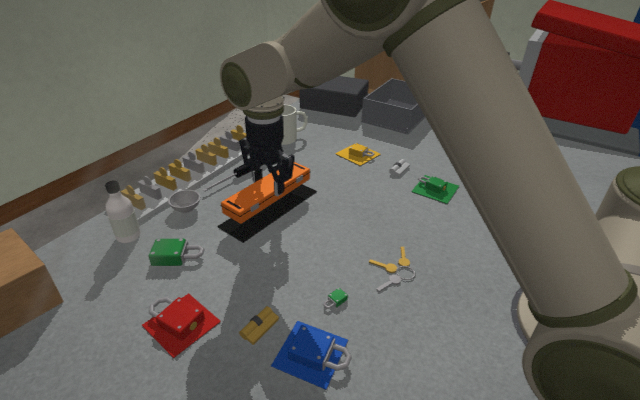

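The case hangs level over the black mat at (268,193). I lower it.

```bash
python3 -m crank '[[[0,0,0.6,0,0,0,40],[0,0,0.4,0,0,0,40],[0,0,0.15,0,0,0,40],[0,0,0.05,0,0,0,40],[0,0,0,0,0,0,40],[0,0,0,0,0,0,40],[0,0,0,0,0,0,40],[0,0,0,0,0,0,40]]]' && python3 -m crank '[[[0,0,0.08,0,0,0,40],[0,0,0,0,0,0,40],[0,0,0,0,0,0,40],[0,0,0,0,0,0,40],[0,0,0,0,0,0,40],[0,0,0,0,0,0,40],[0,0,0,0,0,0,40],[0,0,0,0,0,0,40]]]'; python3 -m crank '[[[0,0,0.06,0,0,0,40],[0,0,0,0,0,0,40],[0,0,0,0,0,0,40],[0,0,0,0,0,0,40],[0,0,0,0,0,0,40],[0,0,0,0,0,0,40],[0,0,0,0,0,0,40],[0,0,0,0,0,0,40]]]'
```

```text
time_s: 47.25
eef_pos: [643.4, 15.9, -3.6]
ee_rot: [0.0, 0.748, 0.663, 0.0]
force: [0.3, -0.3, -4.5]
grip_width: 0.654
grip_force: 86.7
time_s: 48.05
eef_pos: [643.3, 16.0, -5.9]
ee_rot: [0.0, 0.749, 0.663, -0.0]
force: [0.1, 0.1, -3.2]
grip_width: 0.657
grip_force: 86.7
time_s: 48.85
eef_pos: [643.3, 15.9, -7.4]
ee_rot: [0.0, 0.749, 0.663, 0.0]
force: [0.9, 0.1, -3.2]
grip_width: 0.657
grip_force: 86.9
```

```bash
python3 -m crank '[[[0,0,0.05,0,0,0,40],[0,0,0,0,0,0,40],[0,0,0,0,0,0,40],[0,0,0,0,0,0,40],[0,0,0,0,0,0,40],[0,0,0,0,0,0,40],[0,0,0,0,0,0,40],[0,0,0,0,0,0,40]]]'; python3 -m crank '[[[0,0,0.04,0,0,0,40],[0,0,0,0,0,0,40],[0,0,0,0,0,0,40],[0,0,0,0,0,0,40],[0,0,0,0,0,0,40],[0,0,0,0,0,0,40],[0,0,0,0,0,0,40],[0,0,0,0,0,0,40]]]'
```

```text
time_s: 49.65
eef_pos: [643.4, 15.9, -7.4]
ee_rot: [0.0, 0.748, 0.663, 0.0]
force: [-5.4, 0.2, 6.7]
grip_width: 0.652
grip_force: 88.1
time_s: 50.45
eef_pos: [643.4, 15.9, -7.4]
ee_rot: [0.0, 0.748, 0.663, 0.0]
force: [-9.0, -0.0, 14.7]
grip_width: 0.654
grip_force: 89.0
```

Seated. I release, rise and inspect everything.

```bash
python3 -m crank '[[[0,0,-0.06,0,0,0,60],[0,0,0,0,0,0,75],[0,0,0,0,0,0,85],[0,0,0,0,0,0,85],[0,0,-1,0,0,0,85],[0,0,-1,0,0,0,85],[0,0,-1,0,0,0,85],[0,0,-1,0,0,0,85]]]' && python3 -m crank '[[[0,1,-0.6,0,0,0,85],[0,-1,-0.6,0,0,0,85],[0,-1,-0.6,0,0,0,85],[0,-1,0,0,0,0,85],[0,-1,0,0,0,0,85],[0,-1,0,0,0,0,85],[0,-1,0,0,0,0,85],[0,-1,0,0,0,0,85]]]' && python3 -m crank '[[[0,-1,0,0,0,0,85],[0,-1,0,0,0,0,85],[0,-0.5,0,0,0,0,85],[0,0,0,0,0,0,85],[0,0,0,0,0,0,85],[0,0,0,0,0,0,85],[0,0,0,0,0,0,85],[0,0,0,0,0,0,85]]]'
python3 - <<'E'
from h import *
im,p=shoot('top')
for k in blobs(im,'orange',200): print(k.mean(0).astype(int),rect(p,k,33))
cv2.imwrite('pics/t9.png',cv2.resize(im[130:300,175:460],(798,476)))
E
```

```text
time_s: 51.25
eef_pos: [643.2, 16.0, 92.7]
ee_rot: [-0.0, 0.749, 0.663, -0.0]
force: [-0.1, 0.3, 0.1]
grip_width: 0.991
grip_force: 0.0
time_s: 52.05
eef_pos: [493.3, 34.2, 136.8]
ee_rot: [0.0, 0.749, 0.663, 0.0]
force: [-0.7, 0.2, -1.0]
grip_width: 0.995
grip_force: 0.0
time_s: 52.85
eef_pos: [432.6, 41.5, 136.7]
ee_rot: [-0.0, 0.749, 0.663, -0.0]
force: [0.0, 0.9, 0.1]
grip_width: 0.996
grip_force: 0.0
[317 170] (array([642.4,  15.9]), array([223.2,  61.4]), 83.1)
```

View pics/t9.png

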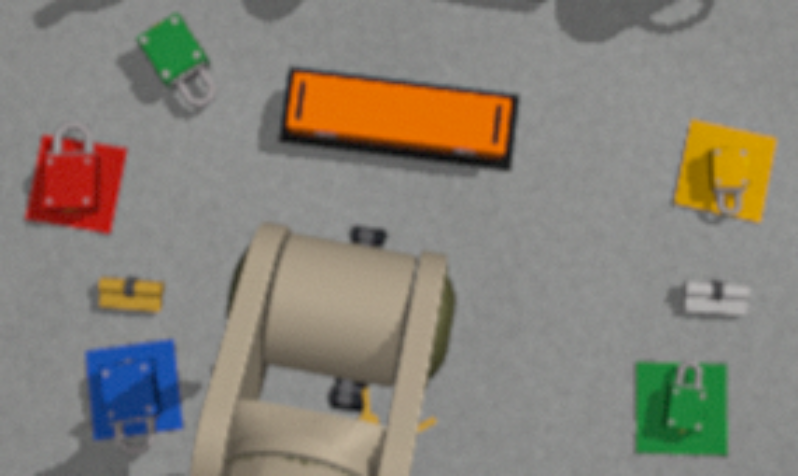

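The case sits square on the black mat (142 px, centre within 2 mm, angle equal), and all padlocks are centred on their mats. The blue screws centre at crop (129,380), in the middle of its mat.

```bash
python3 -c "
from h import *
p=pose('top');print(cast(p,[221.1,265.7],27)-[367,279.2]);print(finish_job())"
```

```text
[[ 8.79914127 -2.65960618]]
the job is handed in; nothing more can be done
None
```

The job is handed in at about 53 s. All four padlocks lie flat and released on the mats of their own colour and the case lies square on the long black mat. By the last measurements red, yellow, green and the case are within about 3 mm of their mat centres. Blue was set down within 1 mm by the arm's reading but reads about 9 mm off by a rough pixel estimate, still under the 15 mm limit. The hand-in gave no verdict.

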